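# Sift the nuts out of the bottle caps

### The arm

A 6-joint arm with a two-finger parallel gripper is mounted at the origin on a cart in front of the work surface, level with it; the furniture and walls round the work are solid. World frame = base frame: x ahead of the robot, y to its left, z up, the work surface at z = 0. Lengths are in m, angles in rad, forces in N, time in s.
With the tool pointing down it reaches from about 0.325 to 0.9 m from the base axis. Payload 3.5 kg.
Tool frame: the origin (TCP) lies on the centre line of the jaws, within the pads' length; the fingertips stand 14 mm ahead of it and the grasp point (between the pads) lies 5 mm behind it (bot.tip_extent is the distance from the TCP to the fingertips, in m); z points along the fingers, x is the direction in which the jaws open and shut, and the axes are right-handed (so a half turn about z gives the same grasp; the last joint's range is limited). The gripper opens to 85 mm and grips with 20 to 120 N. Pads are 22 mm wide; open, the fingers measure 114 mm over their backs; the gripper's body (76 mm by 85 mm) begins 54 mm behind the grasp point. The pads swing forward as they close: fully open they stand 13 mm farther back than shut.
Start: joints at [-1.441, 0.276, -0.026, 1.268, 0, 1.467], TCP at [0.144, -0.608, 0.245] pointing down, gripper open.
Joint ranges: [-3.12, 3.12], [-0.85, 1.88], [-1.08, 1.24], [-1.95, 2.15], [-1.57, 1.53], [-3.14, 3.14]. Speed limits (rad/s): [2.57, 2.57, 3.14, 3.14, 3.14, 3.14].

### API

Orientations are given as a unit quaternion [w, x, y, z].
In Python, from plant import sensors, viewer, bot, spotter gives the robot as it stands. The module is installed in compiled form; this text tells all that it offers.
- The arm moves only by the tool apply_moves, never from a script. Its argument "increments" is a list of rows, each an object of numbers: "x", "y", "z": the shift along the tool's x, y, z scaled (see below); "yaw": the turn about the tool's z scaled (see below); "gripper": the opening, from -1 (shut) to 1 (fully open). A call has 1 to 10 rows; each row is the pose to reach, as a shift and turn from the pose measured when the call began, along the tool's axes at that moment, turning the shorter way round; what a row does not reach only later rows make up. The controller multiplies each number of a shift by 200 mm and each number of a turn by 360 degrees. A row lasts 1/10 s, in which the tool goes at most 50 mm and 8.59 degrees, less where a joint would pass 70% of its speed; a pose out of reach is approached as far as the arm can. A call with a number of a shift or a turn outside -1 to 1 is refused whole. A call with a gripper value outside its range is refused whole. The fingers move at their own pace and stop on an object; "grip_force" is the grip in N (left out, the last holds). Time passes only in rows, so rows that repeat a pose let the fingers close. It gives the time, the measured TCP pose, the force and the opening at its end, in the units of the state.
- sensors.get_obs(): the state, without advancing time (a new reading comes with each control period).
- viewer.capture(name): name is "side" or "top"; returns a dict with "frame" (384x512x3 uint8, red, green, blue), "z_map" (384x512 float32, m along the optical axis (not along the pixel's ray), 0 where there is no reading), "mtx" (3x3 intrinsics, pixels), "extrinsics" (4x4, takes a point from camera to world coordinates). Camera axes: x right, y down, z forward; pixel columns grow to the right and rows downward; lengths in m; the calibration is good to about 2 mm. A picture is of the moment at which its call begins.
- bot.close_job(): hands the job in, once; it reports no verdict.
Trained networks look in the newest picture that a camera, given by its name, has taken for a name from the list of things; names that differ only in an ending like _2 or _b are one class to them, and where a whole thing is asked for, a point or a joint stands for the part that bears it (a point fixed in the world has none). Each returns a list of dicts, best first, with "conf" (0 to 1); they miss things now and then, are a little off and sometimes report something else, mostly with a low value. They report only what shows in the picture. A call takes as long as a camera call.
- spotter.boxes_of(camera, query): "rect" ([centre column, centre row, width, height] in pixels, round what is visible of it).
- spotter.regions_of(camera, query): "mask" (384x512 bool, what is visible of it) and "rect" ([centre column, centre row, width, height] in pixels, round what is visible of it).
The state is a dict: "t": time; "joint_pos": joint angles; "joint_velocities": joint speeds; "joint_efforts": joint torques, N m; "tcp_pos": TCP position; "tool_rot": TCP orientation; "contact_force": force on the tool from outside, world axes, zero at the start; "ft_torque": the same for the moment, N m; "grip_width": finger opening in m.
Only numpy, scipy, OpenCV 4.12 (cv2) and the standard library are available. Lean on these libraries where they do the work, as an engineer would, in place of code of your own. Each camera call takes 0.05 s, during which the arm holds its last target.

### The job

Brass nuts have got in among the bottle caps in the slotted sieve on the sifting station: hold the sieve by its blue grip and, keeping it level and resting only lightly on its rails, shake it side to side so that it knocks gently on the sprung buffers at both ends, several times over and never hard enough to drive a pad to its stop, until every nut has dropped into the catch tray. Then lift the sieve off with all the caps still in it, stand it flat in the oven tray and let go; leave everything else on the table alone.

Things in the scene. Friction and masses are not known exactly. Their poses are not given: they have to be found in the camera images.
- station: fixed sifting station, 172 (x) by 310 mm (y). Open catch tray, floor at 6 mm, inside x +-70, y +-95 mm. White rails along y at x = +-76 mm, tops at 50 mm, outside them side lips to 59 mm (4.5 mm play to the sieve each side). Grey buffer blocks on both ends, 46 x 32 mm, to 91 mm high. Heights are above the table. Origin: centre of underside; y along the rails, +y towards the left buffer, z up
- sieve: loose steel sieve on the rails, 138 (x) by 120 mm, walls 36 mm high, runner flanges out to x = +-79 mm; floor 4 mm thick with two slots 130 (x) by 19 mm (y) at y = +-27.5 mm, plain floor between and beside them. Flat end walls at y = +-60 mm meet the buffers. Above it a bail along x at y = 0, top at 98 mm, carries the grip. Slippery (friction 0.12, 0.4 kg plus 0.09 kg contents). Origin: centre of underside; y along the rails, z up
- sieve_grip (a point): centre of the blue grip block on the sieve's bail: 60 mm along the sieve's x, 16 mm along y, 26 mm high; 94 mm above the sieve's underside, same axes. Pinch it across y from above; 45 mm free on both sides in y
- left_buffer (a joint): orange pad of the station's +y buffer, 64 mm above the table: how far it is pressed in (m), 0 free, 0.012 at its hard stop. Spring 600 N/m, 1.6 N preload: 3.4 N at 3 mm, 5.2 N at 6 mm, 7.6 N at 10 mm. The free pad's face stands 70 to 100 mm from the station's centre along y, different each run and not measured: find it by feel
- right_buffer (a joint): the same for the buffer at the station's -y end; its place varies independently of the other's
- pan: fixed dark aluminium oven tray, 222 mm (its x) by 372 mm (its y), rim 16 mm high; flat inside over about 165 x 290 mm, inner floor 3 to 5 mm above the table. Origin: centre of the underside
- nut_0: loose brass hex nut, 15 mm across flats, 9 mm thick, 10 g; starts on the plain middle strip of the sieve, slips on it above about 1.2 m/s2. Origin: centre of its underside
- nut_1: loose brass hex nut, 15 mm across flats, 9 mm thick, 10 g; starts on the plain middle strip of the sieve, slips on it above about 1.2 m/s2. Origin: centre of its underside
- nut_2: loose brass hex nut, 15 mm across flats, 9 mm thick, 10 g; starts on the plain middle strip of the sieve, slips on it above about 1.2 m/s2. Origin: centre of its underside
- nut_3: loose brass hex nut, 15 mm across flats, 9 mm thick, 10 g; starts on the plain middle strip of the sieve, slips on it above about 1.2 m/s2. Origin: centre of its underside
- nut_4: loose brass hex nut, 15 mm across flats, 9 mm thick, 10 g; starts on the plain middle strip of the sieve, slips on it above about 1.2 m/s2. Origin: centre of its underside
- cap_0: loose white bottle cap, 42 mm across, 14 mm high, 12 g; starts in the sieve over a slot. Origin: centre of its underside
- cap_1: loose white bottle cap, 42 mm across, 14 mm high, 12 g; starts in the sieve over a slot. Origin: centre of its underside
- cap_2: loose white bottle cap, 42 mm across, 14 mm high, 12 g; starts in the sieve over a slot. Origin: centre of its underside
- jar: loose bystander at the back: spice jar with yellow cap, 45 mm across, 100 mm high. Origin: centre of its underside
- glue: loose bystander at the left: small white tub with orange cap, 33 mm across, 72 mm high. Origin: centre of its underside

How it is judged:
By the outcome, as a careful person would: the job done as asked, in the order asked, and still so for the second after the job is handed in, with the robot touching nothing.
It also fails if it takes over 54 s, if anything falls off the work surface, if the arm or the gripper's body presses on something with over 40 N, if the wrist force passes 120 N, or if a joint passes its speed limit or range.

## Working session

There is one attempt and no reset: what is moved stays moved. The work goes in short steps, Python scripts to look and compute and a tool call to move; the robot and the scene stay as the last step left them, time stands still between calls to the robot, and variables do not carry over. Pictures are saved under pics/ and viewed, and the job is handed in when it is done.

Besides the shell and the picture viewer there is one more tool, called after "Emit:" as name(argument=value, ...) on one line, values as JSON. apply_moves: Moves the arm, as the interface text tells. Its arguments: {"type":"object","properties":{"increments":{"type":"array","items":{"type":"object","properties":{"x":{"type":"number"},"y":{"type":"number"},"z":{"type":"number"},"yaw":{"type":"number"},"gripper":{"type":"number"}}}},"grip_force":{"type":"number"}},"required":["increments"]}

```bash
ls; mkdir -p pics; cat > h.py <<'E'
import numpy as np, cv2
from plant import sensors, viewer, bot, spotter
def cap(n,fn=None):
    c=viewer.capture(n)
    if fn: cv2.imwrite('pics/'+fn+'.png',cv2.cvtColor(c['frame'],cv2.COLOR_RGB2BGR))
    return c
def cloud(c):
    z=c['z_map'];K=c['mtx'];T=c['extrinsics']
    v,u=np.mgrid[0:384,0:512]
    P=np.stack([(u-K[0,2])/K[0,0]*z,(v-K[1,2])/K[1,1]*z,z],-1)
    W=P@T[:3,:3].T+T[:3,3]
    W[z==0]=np.nan
    return W
E
python3 - <<'E'
from h import *
o=sensors.get_obs();print({k:np.round(v,3) for k,v in o.items()})
for n in('top','side'):
    c=cap(n,n+'0');print(n,np.round(c['extrinsics'],3).tolist(),c['mtx'].tolist())
    W=cloud(c)
    for q in ['station','sieve','sieve_grip','left_buffer','right_buffer','pan','nut_0','cap_0','jar','glue']:
        for r in spotter.regions_of(n,q)[:6]:
            m=r['mask'];p=W[m];p=p[~np.isnan(p[:,0])]
            print(q,round(r['conf'],2),np.round(r['rect']).astype(int),np.round(np.median(p,0),3) if len(p) else '', np.round(np.percentile(p,2,axis=0),3) if len(p) else '',np.round(np.percentile(p,98,axis=0),3) if len(p) else '')
print(bot.tip_extent)
E
```

```text
pics
{'t': np.float64(0.0), 'joint_pos': array([-1.441,  0.277, -0.028,  1.268, -0.   ,  1.467]), 'joint_velocities': array([ 0.002,  0.   ,  0.   , -0.001, -0.001, -0.   ]), 'joint_efforts': array([-2.0000e-03, -4.4551e+01,  2.9520e+01,  1.7000e-02, -0.0000e+00,
       -0.0000e+00]), 'tcp_pos': array([ 0.144, -0.607,  0.244]), 'tool_rot': array([-0.001,  0.784, -0.62 , -0.001]), 'contact_force': array([ 0.393,  0.018, -0.196]), 'ft_torque': array([ 0.001,  0.044, -0.022]), 'grip_width': np.float64(0.085)}
top [[-0.057, -0.974, 0.218, 0.379], [-0.998, 0.056, -0.009, 0.077], [-0.003, -0.218, -0.976, 1.285], [0.0, 0.0, 0.0, 1.0]] [[425.0534403145905, 0.0, 257.1938480364973], [0.0, 425.0534403145905, 196.27286490210523], [0.0, 0.0, 1.0]]
station 0.87 [354 231 117  73] [ 0.535 -0.156  0.046] [ 0.449 -0.363  0.002] [ 0.626 -0.055  0.062]
sieve 0.81 [352 228  55  59] [ 0.533 -0.208  0.059] [ 0.461 -0.266  0.008] [ 0.613 -0.144  0.158]
sieve_grip 0.85 [355 229  55  64] [ 0.532 -0.205  0.058] [ 0.46  -0.268  0.004] [ 0.615 -0.145  0.158]
left_buffer 0.48 [328 234   7   8] [ 0.533 -0.129  0.0
[... 1108 characters left out ...]
] [ 0.47  -0.272  0.053] [ 0.612 -0.142  0.155]
sieve 0.68 [286 174  38  36] [ 0.54  -0.202  0.076] [ 0.47  -0.274  0.052] [ 0.614 -0.142  0.156]
sieve 0.16 [287 250  90  68] [0.518 0.232 0.003] [0.41  0.033 0.   ] [0.635 0.4   0.017]
sieve_grip 0.76 [284 175  44  32] [ 0.536 -0.201  0.075] [ 0.47  -0.273  0.052] [ 0.613 -0.142  0.156]
pan 0.76 [286 250  87  67] [0.519 0.232 0.003] [0.412 0.033 0.   ] [0.635 0.4   0.017]
jar 0.59 [224 185   8  21] [ 0.778 -0.137  0.077] [ 0.764 -0.158  0.031] [ 0.802 -0.128  0.102]
jar 0.3 [258 281  12  30] [0.603 0.461 0.045] [0.589 0.444 0.006] [0.618 0.466 0.073]
glue 0.81 [254 280  15  28] [0.602 0.461 0.045] [0.589 0.446 0.007] [0.615 0.466 0.073]
0.014
```

```bash
python3 - <<'E'
from h import *
c=cap('top','t1');W=cloud(c)
im=cv2.cvtColor(c['frame'],cv2.COLOR_RGB2BGR)
cv2.imwrite('pics/t1z.png',cv2.resize(im[180:290,280:430],None,fx=5,fy=5,interpolation=cv2.INTER_CUBIC))
s=cap('side');im=cv2.cvtColor(s['frame'],cv2.COLOR_RGB2BGR)
cv2.imwrite('pics/s1z.png',cv2.resize(im[130:310,200:340],None,fx=3.3,fy=3.3,interpolation=cv2.INTER_CUBIC))
# yaw estimations by minAreaRect on points
def rect(P):
    r=cv2.minAreaRect((P*1000).astype(np.float32)); return [np.round(x,1) for x in (r[0],r[1],r[2])]
for c,n in((c,'top'),(s,'side')):
    W=cloud(c);hsv=cv2.cvtColor(c['frame'],cv2.COLOR_RGB2HSV)
    x,y,z=W[...,0],W[...,1],W[...,2]
    blue=(hsv[...,0]>95)&(hsv[...,0]<130)&(hsv[...,1]>120)&(z>.12)&(abs(x-.53)<.1)&(abs(y+.2)<.1)
    print(n,'grip',blue.sum(),rect(W[blue][:,:2]),np.round(np.nanpercentile(W[blue],[2,50,98],axis=0),3).tolist())
    top=blue&(z>.153); print('griptop',top.sum(),rect(W[top][:,:2]))
    st=(z>.03)&(z<.097)&(abs(x-.53)<.13)&(y<-.03)&(y>-.4)
    print('station',rect(W[st][:,:2]))
    st=(z>.083)&(z<.097)&(abs(x-.53)<.13)&(y<-.03)&(y>-.4)
    for lo,hi in((-.4,-.27),(-.15,-.03)):
        b=(z>.08)&(z<.097)&(abs(x-.53)<.05)&(y>lo)&(y<hi);print('blk',b.sum(),rect(W[b][:,:2]) if b.sum() else '')
    p=(z>.010)&(z<.03)&(y>.01)&(y<.42)&(abs(x-.52)<.14)
    print('pan',rect(W[p][:,:2]))
    ora=((hsv[...,0]<18)&(hsv[...,0]>4))&(hsv[...,1]>150)&(z>.04)&(abs(x-.53)<.05)&(y<-.05)
    for sg in (W[ora&(y>-.2)],W[ora&(y<-.2)]): 
        if len(sg):print('pad',len(sg),np.round(np.percentile(sg,[5,50,95],axis=0),3).tolist())
    w=(z>.078)&(z<.1)&(abs(x-.54)<.09)&(abs(y+.205)<.068)&~blue
    print('wall',w.sum(),rect(W[w][:,:2]))
E
```

```text
top grip 145 [array([ 538.8, -205. ]), array([57.5, 15.3]), np.float64(3.7)] [[0.511, -0.212, 0.141], [0.538, -0.203, 0.156], [0.566, -0.197, 0.16]]
griptop 110 [array([ 538.2, -205.2]), array([55.7, 14.6]), np.float64(2.9)]
station [array([ 538.4, -210.8]), array([175.5, 311.4]), np.float64(3.6)]
blk 139 [array([ 544.6, -316.7]), array([45.1, 32.5]), np.float64(3.6)]
blk 181 [array([ 530.3, -116.6]), array([94.7, 67.3]), np.float64(1.8)]
pan [array([526.9, 214.4]), array([376. , 248.1]), np.float64(85.0)]
pad 11 [[0.525, -0.132, 0.071], [0.534, -0.13, 0.075], [0.543, -0.128, 0.079]]
pad 24 [[0.535, -0.287, 0.064], [0.543, -0.283, 0.072], [0.553, -0.281, 0.078]]
wall 305 [array([ 537.8, -206.6]), array([138.6, 121.5]), np.float64(3.8)]
side grip 85 [array([ 539.8, -201.1]), array([55.6, 17. ]), np.float64(11.2)] [[0.513, -0.208, 0.135], [0.54, -0.2, 0.147], [0.567, -0.195, 0.158]]
griptop 22 [array([ 539.8, -202.9]), array([54.6, 16. ]), np.float64(3.0)]
station [array([ 539.7, -207.3]), array([173.6, 314. ]), np.float64(3.5)]
blk 36 [array([ 542.7, -301. ]), array([44.9, 75.9]), np.float64(14.9)]
blk 73 [array([ 531.5, -114.7]), array([69.8, 91.2]), np.float64(89.7)]
pan [array([520.8, 212.7]), array([376.5, 222.2]), np.float64(83.4)]
wall 184 [array([ 538.6, -206.6]), array([135.4, 130.6]), np.float64(2.4)]
```

View pics/t1z.png

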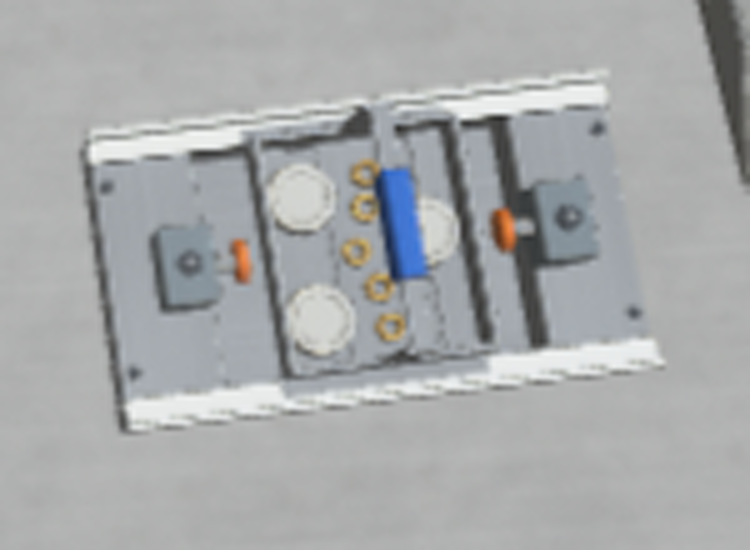

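View pics/s1z.png

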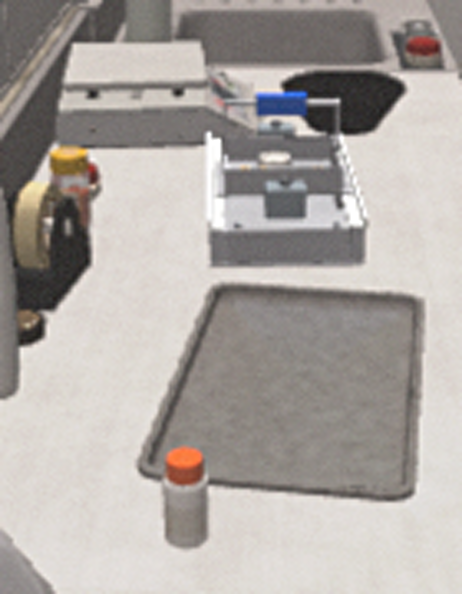

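View pics/t1.png

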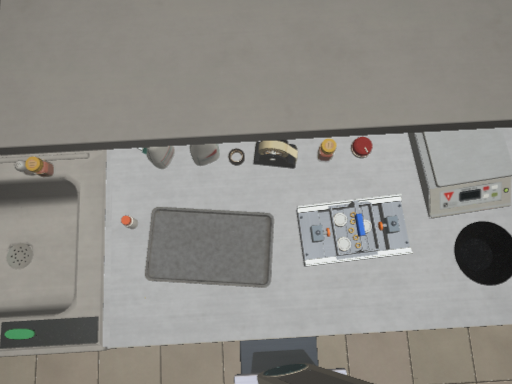

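The top view shows five nuts on the middle strip (zoomed column 357–392), three caps, the blue grip at about full-image (361,225), and orange pads at about (328,232) and (380,226). The depth reading puts the grip centre at (0.539, -0.204, 0.144) and the station yaw at about 3.6°. That agrees with the sizes given: the grip top should be at 0.157 and I measured 0.158.

Emit:
apply_moves(increments=[{"x": -0.25, "y": -0.4, "yaw": 0.014, "gripper": 0.2}, {"x": -0.5, "y": -0.8, "yaw": 0.027, "gripper": 0.2}, {"x": -0.5, "y": -0.8, "yaw": 0.027, "gripper": 0.2}, {"x": -0.5, "y": -0.8, "yaw": 0.027, "gripper": 0.2}, {"x": -0.5, "y": -0.8, "yaw": 0.027, "gripper": 0.2}], grip_force=60)

```text
validation failed for argument at $.in...
```

```bash
cat >> h.py <<'E'
from scipy.spatial.transform import Rotation as Rn
def delta(target,psi=None):
    o=sensors.get_obs();w,x,y,z=o['tool_rot'];R=Rn.from_quat([x,y,z,w]).as_matrix()
    d=R.T@(np.array(target)-o['tcp_pos']);p=np.degrees(np.arctan2(R[1,0],R[0,0]))
    print('t',round(float(o['t']),2),'tcp',np.round(o['tcp_pos'],4),'psi',round(p,2),'tilt',np.round(R[:2,2],4),'F',np.round(o['contact_force'],2),'tq',np.round(o['ft_torque'],2),'w',round(float(o['grip_width']),4))
    print('delta units',np.round(d/.2,4),'yaw',None if psi is None else round(-((psi-p+180)%360-180)/360,4),'q',np.round(o['joint_pos'],2))
E
python3 -c "
from h import *
delta([.539,-.204,.23],-86.4)"
```

```text
t 1.2 tcp [ 0.1442 -0.6081  0.2453] psi -76.66 tilt [-0.     -0.0001] F [ 0.53 -0.91 -0.02] tq [ 0.1  -0.05  0.03] w 0.0854
delta units [-1.5108 -2.387   0.0766] yaw 0.0271 q [-1.44  0.28 -0.03  1.27 -0.    1.47]
```

Emit:
apply_moves(increments=[{"x": -0.25, "y": -0.4, "z": 0.0, "yaw": 0.014, "gripper": 0.2}, {"x": -0.5, "y": -0.8, "z": 0.0, "yaw": 0.027, "gripper": 0.2}, {"x": -0.5, "y": -0.8, "z": 0.0, "yaw": 0.027, "gripper": 0.2}, {"x": -0.5, "y": -0.8, "z": 0.0, "yaw": 0.027, "gripper": 0.2}, {"x": -0.5, "y": -0.8, "z": 0.0, "yaw": 0.027, "gripper": 0.2}], grip_force=60)

```text
t: 1.7
tcp_pos: [0.2792, -0.4703, 0.2454]
tool_rot: [-0.001, 0.731, -0.682, -0.0]
contact_force: [-0.5, -0.0, -0.2]
grip_width: 0.0514
```

```bash
python3 -c "
from h import *
delta([.539,-.204,.23],-86.4)"
```

```text
t 1.7 tcp [ 0.2792 -0.4703  0.2454] psi -86.08 tilt [0.0007 0.0018] F [-0.46 -0.02 -0.22] tq [-0.02  0.03  0.05] w 0.0514
delta units [-1.2396 -1.3869  0.0803] yaw 0.0009 q [-1.15  0.14 -0.2   1.24  0.    1.92]
```

Emit:
apply_moves(increments=[{"x": -0.2, "y": -0.2, "z": 0.0, "yaw": 0.001, "gripper": 0.2}, {"x": -0.4, "y": -0.4, "z": 0.0, "yaw": 0.001, "gripper": 0.2}, {"x": -0.6, "y": -0.6, "z": 0.0, "yaw": 0.001, "gripper": 0.2}, {"x": -0.8, "y": -0.8, "z": 0.0, "yaw": 0.001, "gripper": 0.2}, {"x": -0.95, "y": -1.0, "z": 0.0, "yaw": 0.001, "gripper": 0.2}, {"x": -0.95, "y": -1.0, "z": 0.0, "yaw": 0.001, "gripper": 0.2}, {"x": -0.95, "y": -1.0, "z": 0.0, "yaw": 0.001, "gripper": 0.2}])

```text
t: 2.4
tcp_pos: [0.468, -0.2655, 0.2461]
tool_rot: [-0.001, 0.73, -0.683, 0.0]
contact_force: [-0.9, -0.8, 0.4]
grip_width: 0.0513
```

```bash
python3 -c "
from h import *
delta([.539,-.204,.2],-86.4)"
```

```text
t 2.4 tcp [ 0.468  -0.2655  0.2461] psi -86.18 tilt [0.002  0.0016] F [-0.92 -0.84  0.44] tq [-0.04  0.09  0.04] w 0.0513
delta units [-0.2826 -0.3743  0.2318] yaw 0.0006 q [-0.64  0.12 -0.22  1.23  0.    2.44]
```

Emit:
apply_moves(increments=[{"x": -0.14, "y": -0.19, "z": 0.1, "yaw": 0.001, "gripper": 0.2}, {"x": -0.28, "y": -0.37, "z": 0.23, "yaw": 0.001, "gripper": 0.2}, {"x": -0.28, "y": -0.37, "z": 0.23, "yaw": 0.001, "gripper": 0.2}, {"x": -0.28, "y": -0.37, "z": 0.23, "yaw": 0.001, "gripper": 0.2}])

```text
t: 2.8
tcp_pos: [0.5377, -0.2047, 0.1991]
tool_rot: [-0.001, 0.728, -0.685, -0.001]
contact_force: [-0.2, -0.1, 0.3]
grip_width: 0.0512
```

```bash
python3 -c "
from h import *
delta([.539,-.204,.14],-86.4)
cap('side');c=cap('side','s2')
im=cv2.cvtColor(c['frame'],cv2.COLOR_RGB2BGR)
cv2.imwrite('pics/s2z.png',cv2.resize(im[100:230,220:350],None,fx=4.5,fy=4.5,interpolation=cv2.INTER_CUBIC))"
```

```text
t 2.8 tcp [ 0.5377 -0.2047  0.1991] psi -86.49 tilt [-0.0007  0.002 ] F [-0.17 -0.06  0.34] tq [-0.03  0.03  0.01] w 0.0512
delta units [-0.0024 -0.007   0.2954] yaw -0.0002 q [-0.48  0.22 -0.2   1.15  0.    2.6 ]
```

View pics/s2z.png

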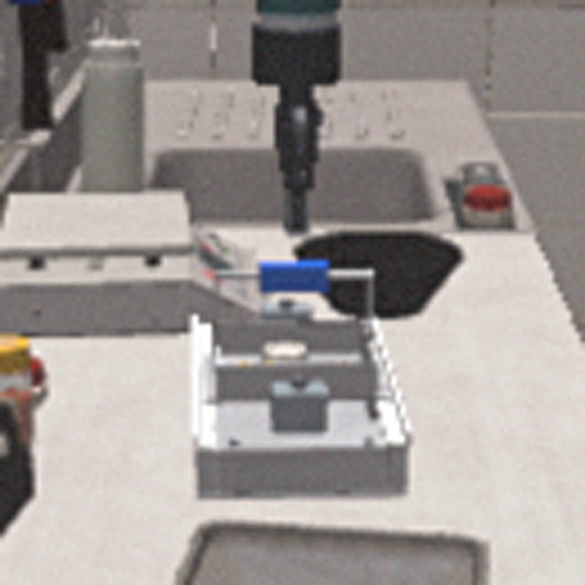

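The fingers (zoomed column 297) are centred over the blue grip (262–328), so I'll descend and close.

Emit:
apply_moves(increments=[{"x": -0.002, "y": -0.005, "z": 0.15, "yaw": 0.0, "gripper": 0.2}, {"x": -0.002, "y": -0.005, "z": 0.3, "yaw": 0.0, "gripper": 0.2}, {"x": -0.002, "y": -0.005, "z": 0.3, "yaw": 0.0, "gripper": 0.2}, {"x": -0.002, "y": -0.005, "z": 0.3, "yaw": 0.0, "gripper": 0.2}])

```text
t: 3.3
tcp_pos: [0.5381, -0.2066, 0.1415]
tool_rot: [-0.001, 0.727, -0.687, 0.0]
contact_force: [0.5, -0.5, 0.5]
grip_width: 0.0513
```

```bash
python3 -c "
from h import *
delta([.539,-.204,.14],-86.4)"
```

```text
t 3.3 tcp [ 0.5381 -0.2066  0.1415] psi -86.71 tilt [0.0016 0.0005] F [ 0.5 -0.5  0.5] tq [ 0.    0.01 -0.03] w 0.0513
delta units [-0.0128 -0.0053  0.0077] yaw -0.0009 q [-0.48  0.26 -0.27  1.03  0.    2.6 ]
```

Emit:
apply_moves(increments=[{"x": -0.006, "y": 0.0, "z": 0.006, "yaw": 0.0, "gripper": -0.4}, {"x": -0.006, "y": 0.0, "z": 0.006, "yaw": 0.0, "gripper": -0.7}, {"x": -0.006, "y": 0.0, "z": 0.006, "yaw": 0.0, "gripper": -1}, {"x": -0.006, "y": 0.0, "z": 0.006, "yaw": 0.0, "gripper": -1}, {"x": -0.006, "y": 0.0, "z": 0.006, "yaw": 0.0, "gripper": -1}, {"x": -0.006, "y": 0.0, "z": 0.006, "yaw": 0.0, "gripper": -1}], grip_force=60)

```text
t: 3.9
tcp_pos: [0.5393, -0.2062, 0.1424]
tool_rot: [-0.001, 0.727, -0.687, 0.002]
contact_force: [-0.9, -1.1, 7.0]
grip_width: 0.0153
```

```bash
python3 -c "
from h import *
delta([.539,-.204,.14],-86.4)
delta([.539,-.204,.14],-86.4)"
```

```text
t 3.9 tcp [ 0.5393 -0.2062  0.1424] psi -86.71 tilt [ 0.0046 -0.0016] F [-0.85 -1.11  7.05] tq [ 0.04  0.15 -0.01] w 0.0153
delta units [-0.0112  0.0011  0.012 ] yaw -0.0009 q [-0.48  0.26 -0.27  1.03  0.    2.61]
t 3.9 tcp [ 0.5393 -0.2062  0.1424] psi -86.71 tilt [ 0.0046 -0.0016] F [-0.85 -1.11  7.05] tq [ 0.04  0.15 -0.01] w 0.0153
delta units [-0.0112  0.0011  0.012 ] yaw -0.0009 q [-0.48  0.26 -0.27  1.03  0.    2.61]
```

Emit:
apply_moves(increments=[{"x": 0.0, "y": 0.0, "z": -0.004, "yaw": 0.0, "gripper": -1}, {"x": 0.0, "y": 0.0, "z": -0.004, "yaw": 0.0, "gripper": -1}, {"x": 0.0, "y": 0.0, "z": -0.004, "yaw": 0.0, "gripper": -1}])

```text
t: 4.2
tcp_pos: [0.5387, -0.2058, 0.1425]
tool_rot: [-0.001, 0.727, -0.686, 0.001]
contact_force: [0.4, -0.6, -3.9]
grip_width: 0.0149
```

```bash
python3 -c "
from h import *
delta([.539,-.204,.14],-86.4)
cap('top');cap('top');delta([.539,-.204,.14],-86.4)"
```

```text
t 4.2 tcp [ 0.5387 -0.2058  0.1425] psi -86.7 tilt [ 0.0033 -0.0007] F [ 0.38 -0.64 -3.94] tq [ 0.05 -0.04  0.03] w 0.0149
delta units [-0.0087 -0.0018  0.0123] yaw -0.0008 q [-0.48  0.26 -0.27  1.03  0.    2.61]
t 4.3 tcp [ 0.5389 -0.2058  0.1425] psi -86.7 tilt [ 0.0034 -0.0007] F [-0.53 -0.21 -3.32] tq [ 0.01 -0.04  0.01] w 0.0153
delta units [-0.0091 -0.0012  0.0125] yaw -0.0008 q [-0.48  0.26 -0.27  1.03  0.    2.61]
```

Emit:
apply_moves(increments=[{"x": -0.01, "y": 0.0, "z": -0.0025, "yaw": 0.0, "gripper": -1}, {"x": -0.02, "y": 0.0, "z": -0.0025, "yaw": 0.0, "gripper": -1}, {"x": -0.03, "y": 0.0, "z": -0.0025, "yaw": 0.0, "gripper": -1}, {"x": -0.04, "y": 0.0, "z": -0.0025, "yaw": 0.0, "gripper": -1}, {"x": -0.05, "y": 0.0, "z": -0.0025, "yaw": 0.0, "gripper": -1}, {"x": -0.05, "y": 0.0, "z": -0.0025, "yaw": 0.0, "gripper": -1}])

```text
t: 4.9
tcp_pos: [0.5383, -0.1962, 0.1431]
tool_rot: [-0.0, 0.727, -0.686, 0.002]
contact_force: [1.3, -1.6, -3.6]
grip_width: 0.0152
```

Emit:
apply_moves(increments=[{"x": -0.01, "y": 0.0, "z": -0.0025, "yaw": 0.0, "gripper": -1}, {"x": -0.01, "y": 0.0, "z": -0.0025, "yaw": 0.0, "gripper": -1}, {"x": -0.01, "y": 0.0, "z": -0.0025, "yaw": 0.0, "gripper": -1}])

```text
t: 5.2
tcp_pos: [0.5384, -0.1946, 0.1438]
tool_rot: [-0.0, 0.727, -0.687, 0.003]
contact_force: [0.6, -2.2, -4.9]
grip_width: 0.0148
```

Emit:
apply_moves(increments=[{"x": -0.01, "y": 0.0, "z": -0.0025, "yaw": 0.0, "gripper": -1}, {"x": -0.01, "y": 0.0, "z": -0.0025, "yaw": 0.0, "gripper": -1}, {"x": -0.01, "y": 0.0, "z": -0.0025, "yaw": 0.0, "gripper": -1}])

```text
t: 5.5
tcp_pos: [0.5385, -0.193, 0.1445]
tool_rot: [0.0, 0.727, -0.687, 0.003]
contact_force: [0.5, -3.4, -4.8]
grip_width: 0.0149
```

Emit:
apply_moves(increments=[{"x": 0.02, "y": 0.0, "z": 0.0075, "yaw": 0.0, "gripper": -1}, {"x": 0.05, "y": 0.0, "z": 0.0075, "yaw": 0.0, "gripper": -1}, {"x": 0.08, "y": 0.0, "z": 0.0075, "yaw": 0.0, "gripper": -1}, {"x": 0.1, "y": 0.0, "z": 0.0075, "yaw": 0.0, "gripper": -1}, {"x": 0.1, "y": 0.0, "z": 0.0075, "yaw": 0.0, "gripper": -1}, {"x": 0.1, "y": 0.0, "z": 0.0075, "yaw": 0.0, "gripper": -1}])

```text
t: 6.1
tcp_pos: [0.5396, -0.2129, 0.143]
tool_rot: [-0.0, 0.727, -0.687, 0.003]
contact_force: [-0.0, 0.2, -4.6]
grip_width: 0.015
```

```bash
python3 -c "
from h import *
delta([.539,-.213,.143],-86.4)"
```

```text
t 6.1 tcp [ 0.5396 -0.2129  0.143 ] psi -86.73 tilt [ 0.0041 -0.0034] F [-0.    0.24 -4.61] tq [-0.01 -0.05  0.02] w 0.015
delta units [0.0004 0.0028 0.    ] yaw -0.0009 q [-0.49  0.27 -0.26  1.03 -0.    2.6 ]
```

Emit:
apply_moves(increments=[{"x": 0.01, "y": 0.0, "z": 0.001, "yaw": 0.0, "gripper": -1}, {"x": 0.02, "y": 0.0, "z": 0.001, "yaw": 0.0, "gripper": -1}, {"x": 0.02, "y": 0.0, "z": 0.001, "yaw": 0.0, "gripper": -1}])

```text
t: 6.4
tcp_pos: [0.5399, -0.2171, 0.1429]
tool_rot: [-0.0, 0.727, -0.687, 0.003]
contact_force: [-0.2, -0.1, -4.1]
grip_width: 0.0149
```

Emit:
apply_moves(increments=[{"x": 0.01, "y": 0.0, "z": 0.0, "yaw": 0.0, "gripper": -1}, {"x": 0.02, "y": 0.0, "z": 0.0, "yaw": 0.0, "gripper": -1}, {"x": 0.02, "y": 0.0, "z": 0.0, "yaw": 0.0, "gripper": -1}])

```text
t: 6.7
tcp_pos: [0.5402, -0.2214, 0.1429]
tool_rot: [-0.0, 0.727, -0.687, 0.003]
contact_force: [0.3, 0.2, -4.5]
grip_width: 0.0152
```

Emit:
apply_moves(increments=[{"x": 0.01, "y": 0.0, "z": 0.0, "yaw": 0.0, "gripper": -1}, {"x": 0.01, "y": 0.0, "z": 0.0, "yaw": 0.0, "gripper": -1}, {"x": 0.01, "y": 0.0, "z": 0.0, "yaw": 0.0, "gripper": -1}])

```text
t: 7.0
tcp_pos: [0.5402, -0.223, 0.1428]
tool_rot: [-0.0, 0.727, -0.687, 0.002]
contact_force: [0.6, 1.3, -5.0]
grip_width: 0.0148
```

Emit:
apply_moves(increments=[{"x": 0.01, "y": 0.0, "z": 0.002, "yaw": 0.0, "gripper": -1}, {"x": 0.015, "y": 0.0, "z": 0.002, "yaw": 0.0, "gripper": -1}, {"x": 0.015, "y": 0.0, "z": 0.002, "yaw": 0.0, "gripper": -1}])

```text
t: 7.3
tcp_pos: [0.5404, -0.2256, 0.1425]
tool_rot: [-0.001, 0.727, -0.687, 0.002]
contact_force: [0.7, 3.1, -2.8]
grip_width: 0.0149
```

```bash
python3 -c "
from h import *
delta([.539,-.213,.143],-86.7)
c=cap('top','t3')
im=cv2.cvtColor(c['frame'],cv2.COLOR_RGB2BGR)
cv2.imwrite('pics/t3z.png',cv2.resize(im[180:290,280:430],None,fx=5,fy=5,interpolation=cv2.INTER_CUBIC))
c=cap('side','s3')
im=cv2.cvtColor(c['frame'],cv2.COLOR_RGB2BGR)
cv2.imwrite('pics/s3z.png',cv2.resize(im[130:230,220:350],None,fx=5,fy=5,interpolation=cv2.INTER_CUBIC))
"
```

```text
t 7.3 tcp [ 0.5404 -0.2256  0.1425] psi -86.73 tilt [ 0.0044 -0.0017] F [ 0.69  3.1  -2.81] tq [0.83 0.05 0.03] w 0.0149
delta units [-0.0633  0.0033 -0.0028] yaw -0.0001 q [-0.51  0.28 -0.25  1.04  0.    2.58]
```

View pics/t3z.png

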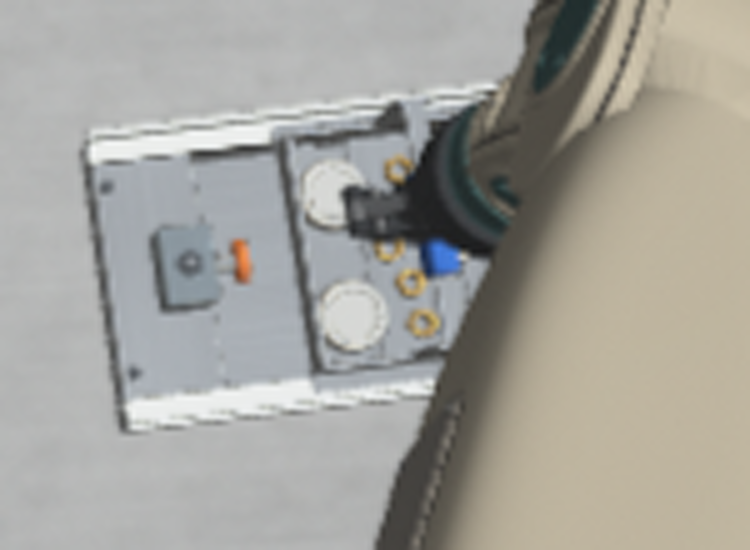

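View pics/s3z.png

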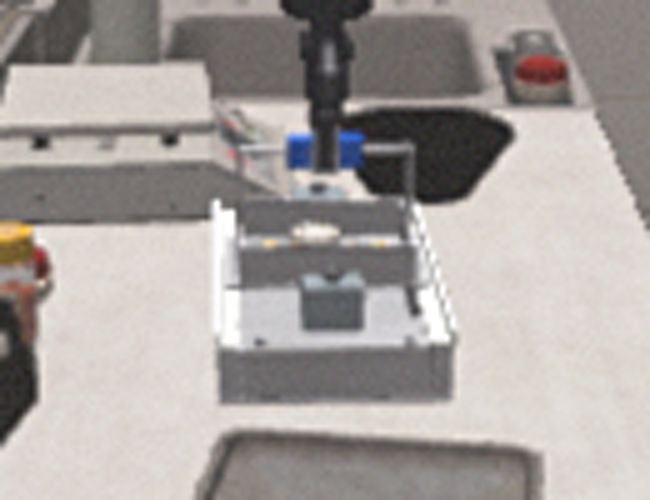

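Both contacts are found by feel: left at TCP y about -0.196, right at about -0.223, so the free stroke is about 27 mm. The nuts are still on the strip. I'll start with a half stroke to see how the arm responds.

Emit:
apply_moves(increments=[{"x": -0.08, "y": 0.0, "z": -0.001, "yaw": 0.0, "gripper": -1}, {"x": -0.16, "y": 0.0, "z": -0.001, "yaw": 0.0, "gripper": -1}])

```text
t: 7.6
tcp_pos: [0.5386, -0.1937, 0.1427]
tool_rot: [-0.0, 0.727, -0.687, 0.003]
contact_force: [0.5, -3.6, -2.4]
grip_width: 0.015
```

Emit:
apply_moves(increments=[{"x": 0.0, "y": 0.0, "z": 0.0, "yaw": 0.0, "gripper": -1}])

```text
t: 7.7
tcp_pos: [0.5385, -0.1929, 0.143]
tool_rot: [0.001, 0.727, -0.686, 0.004]
contact_force: [-0.5, -3.5, -3.8]
grip_width: 0.015
```

```bash
python3 -c "
from h import *
delta([.539,-.228,.1425],-86.7)
"
```

```text
t 7.7 tcp [ 0.5385 -0.1929  0.143 ] psi -86.7 tilt [ 0.0044 -0.0073] F [-0.46 -3.46 -3.77] tq [-0.88 -0.01  0.02] w 0.015
delta units [0.1752 0.0077 0.0037] yaw -0.0 q [-0.45  0.25 -0.28  1.03 -0.    2.63]
```

Emit:
apply_moves(increments=[{"x": 0.085, "y": 0.0, "z": 0.001, "yaw": 0.0, "gripper": -1}, {"x": 0.17, "y": 0.0, "z": 0.002, "yaw": 0.0, "gripper": -1}, {"x": 0.085, "y": 0.0, "z": 0.002, "yaw": 0.0, "gripper": -1}, {"x": -0.005, "y": 0.0, "z": 0.002, "yaw": 0.0, "gripper": -1}, {"x": 0.085, "y": 0.0, "z": 0.002, "yaw": 0.0, "gripper": -1}, {"x": 0.17, "y": 0.0, "z": 0.002, "yaw": 0.0, "gripper": -1}, {"x": 0.085, "y": 0.0, "z": 0.002, "yaw": 0.0, "gripper": -1}, {"x": -0.005, "y": 0.0, "z": 0.002, "yaw": 0.0, "gripper": -1}, {"x": 0.085, "y": 0.0, "z": 0.002, "yaw": 0.0, "gripper": -1}, {"x": 0.17, "y": 0.0, "z": 0.002, "yaw": 0.0, "gripper": -1}])

```text
t: 8.7
tcp_pos: [0.5404, -0.226, 0.1429]
tool_rot: [0.001, 0.728, -0.686, 0.004]
contact_force: [-0.2, 4.5, -3.5]
grip_width: 0.0154
```

```bash
cat > look.py <<'E'
from h import *
import sys
n=sys.argv[1]
delta([.539,-.193,.1425],-86.7)
c=cap('top')
im=cv2.cvtColor(c['frame'],cv2.COLOR_RGB2BGR)
a=cv2.resize(im[185:275,285:415],None,fx=6,fy=6,interpolation=cv2.INTER_CUBIC)
cv2.imwrite(f'pics/t{n}z.png',a)
E
python3 look.py 4
```

```text
t 8.7 tcp [ 0.5404 -0.226   0.1429] psi -86.57 tilt [ 0.0044 -0.0067] F [-0.25  4.53 -3.45] tq [1.41 0.03 0.02] w 0.0154
delta units [-0.1653 -0.0027  0.0009] yaw 0.0004 q [-0.5   0.28 -0.25  1.03 -0.    2.58]
```

View pics/t4z.png

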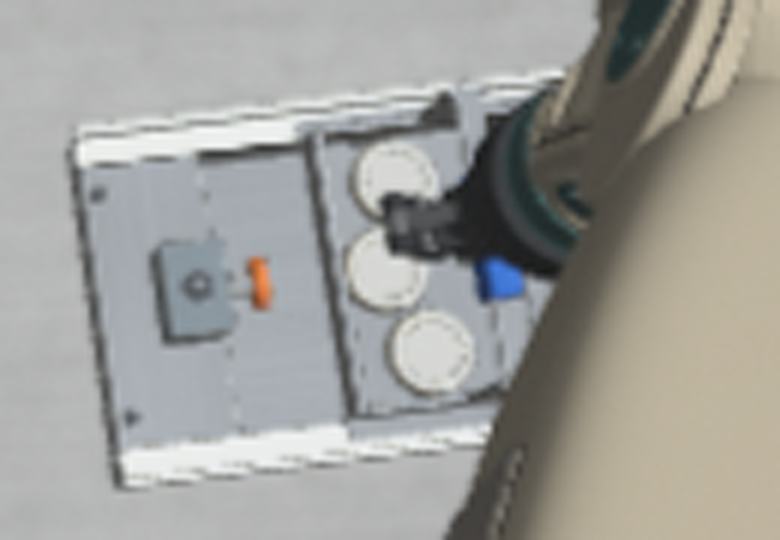

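No nuts are visible on the part of the sieve in view, and all three caps are still in it (zoomed (395,180), (385,268), (432,350)). I'll shake another round so the rest drop too.

Emit:
apply_moves(increments=[{"x": -0.08, "y": 0.0, "z": 0.001, "yaw": 0.0, "gripper": -1}, {"x": -0.165, "y": 0.0, "z": 0.001, "yaw": 0.0, "gripper": -1}, {"x": -0.08, "y": 0.0, "z": 0.001, "yaw": 0.0, "gripper": -1}, {"x": 0.005, "y": 0.0, "z": 0.001, "yaw": 0.0, "gripper": -1}, {"x": -0.08, "y": 0.0, "z": 0.001, "yaw": 0.0, "gripper": -1}, {"x": -0.165, "y": 0.0, "z": 0.001, "yaw": 0.0, "gripper": -1}, {"x": -0.08, "y": 0.0, "z": 0.001, "yaw": 0.0, "gripper": -1}, {"x": 0.005, "y": 0.0, "z": 0.001, "yaw": 0.0, "gripper": -1}, {"x": -0.08, "y": 0.0, "z": 0.001, "yaw": 0.0, "gripper": -1}, {"x": -0.165, "y": 0.0, "z": 0.001, "yaw": 0.0, "gripper": -1}])

```text
t: 9.75
tcp_pos: [0.5392, -0.1958, 0.1427]
tool_rot: [0.001, 0.726, -0.687, 0.005]
contact_force: [0.1, -0.1, 3.2]
grip_width: 0.0151
```

Emit:
apply_moves(increments=[{"x": 0.085, "y": 0.0, "z": 0.001, "yaw": 0.0, "gripper": -1}, {"x": 0.165, "y": 0.0, "z": 0.001, "yaw": 0.0, "gripper": -1}, {"x": 0.08, "y": 0.0, "z": 0.001, "yaw": 0.0, "gripper": -1}, {"x": -0.005, "y": 0.0, "z": 0.001, "yaw": 0.0, "gripper": -1}, {"x": 0.085, "y": 0.0, "z": 0.001, "yaw": 0.0, "gripper": -1}, {"x": 0.165, "y": 0.0, "z": 0.001, "yaw": 0.0, "gripper": -1}, {"x": 0.085, "y": 0.0, "z": 0.001, "yaw": 0.0, "gripper": -1}, {"x": 0.0, "y": 0.0, "z": 0.001, "yaw": 0.0, "gripper": -1}])

```text
t: 10.55
tcp_pos: [0.5394, -0.196, 0.1427]
tool_rot: [0.001, 0.726, -0.688, 0.005]
contact_force: [-0.2, 0.4, 3.3]
grip_width: 0.0148
```

```bash
python3 look.py 5; python3 -c "
from h import *
c=cap('side')
im=cv2.cvtColor(c['frame'],cv2.COLOR_RGB2BGR)
cv2.imwrite('pics/s5z.png',cv2.resize(im[130:230,220:350],None,fx=5,fy=5,interpolation=cv2.INTER_CUBIC))"
```

```text
t 10.55 tcp [ 0.5394 -0.196   0.1427] psi -86.96 tilt [ 0.0061 -0.008 ] F [-0.23  0.36  3.27] tq [0.11 0.02 0.  ] w 0.0148
delta units [-0.0151  0.0011  0.0008] yaw -0.0007 q [-0.46  0.26 -0.28  1.03 -0.    2.63]
```

View pics/t5z.png

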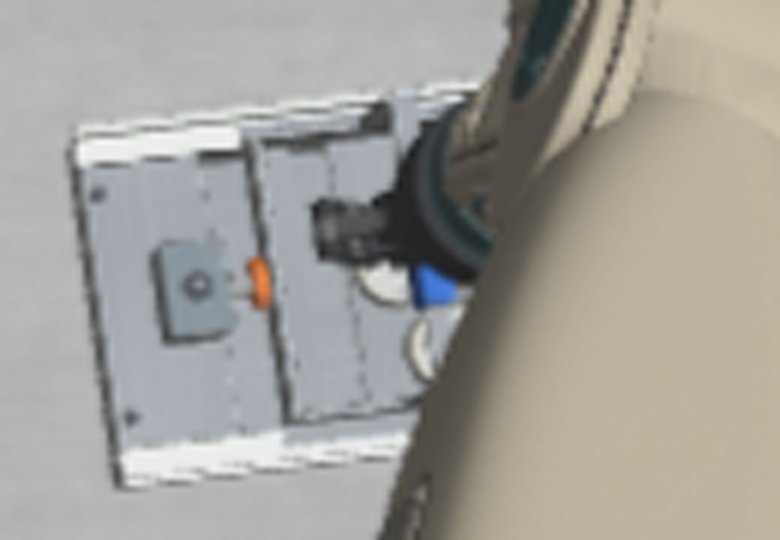

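View pics/s5z.png

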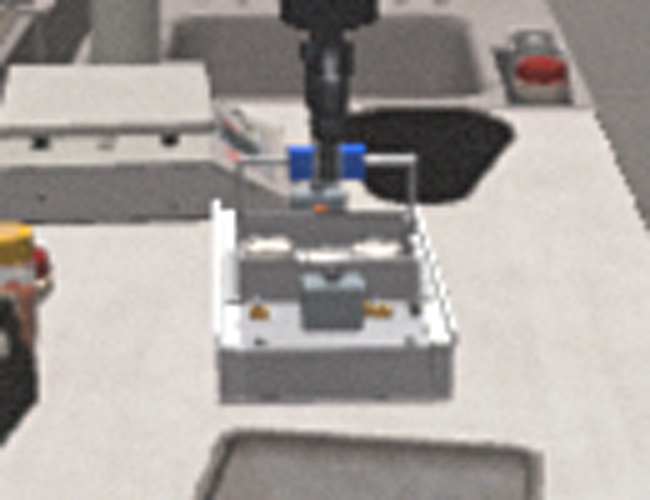

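Nuts lie on the tray floor (side view, (260,312) and (375,310)). The left knock was weak that round and Fz rose to +3, so the next round reaches further left and rests lighter.

Emit:
apply_moves(increments=[{"x": -0.01, "y": 0.0, "z": -0.005, "yaw": 0.0, "gripper": -1}, {"x": -0.025, "y": 0.0, "z": -0.005, "yaw": 0.0, "gripper": -1}, {"x": 0.07, "y": 0.0, "z": -0.005, "yaw": 0.0, "gripper": -1}, {"x": 0.155, "y": 0.0, "z": -0.005, "yaw": 0.0, "gripper": -1}, {"x": 0.07, "y": 0.0, "z": -0.005, "yaw": 0.0, "gripper": -1}, {"x": -0.025, "y": 0.0, "z": -0.005, "yaw": 0.0, "gripper": -1}, {"x": 0.07, "y": 0.0, "z": -0.005, "yaw": 0.0, "gripper": -1}, {"x": 0.155, "y": 0.0, "z": -0.005, "yaw": 0.0, "gripper": -1}, {"x": 0.07, "y": 0.0, "z": -0.005, "yaw": 0.0, "gripper": -1}, {"x": -0.025, "y": 0.0, "z": -0.005, "yaw": 0.0, "gripper": -1}])

```text
t: 11.65
tcp_pos: [0.5389, -0.1903, 0.1438]
tool_rot: [0.002, 0.726, -0.688, 0.005]
contact_force: [0.3, -5.2, -3.7]
grip_width: 0.0149
```

```bash
python3 -c "
from h import *
delta([.539,-.193,.1425],-86.7)"
```

```text
t 11.65 tcp [ 0.5389 -0.1903  0.1438] psi -86.88 tilt [ 0.0057 -0.0098] F [ 0.28 -5.2  -3.72] tq [-1.57 -0.09 -0.02] w 0.0149
delta units [0.0134 0.0002 0.0065] yaw -0.0005 q [-0.45  0.25 -0.29  1.03 -0.01  2.64]
```

Emit:
apply_moves(increments=[{"x": 0.09, "y": 0.0, "z": 0.003, "yaw": 0.0, "gripper": -1}, {"x": 0.185, "y": 0.0, "z": 0.003, "yaw": 0.0, "gripper": -1}, {"x": 0.09, "y": 0.0, "z": 0.003, "yaw": 0.0, "gripper": -1}, {"x": 0.003, "y": 0.0, "z": 0.003, "yaw": 0.0, "gripper": -1}, {"x": 0.09, "y": 0.0, "z": 0.003, "yaw": 0.0, "gripper": -1}, {"x": 0.185, "y": 0.0, "z": 0.003, "yaw": 0.0, "gripper": -1}, {"x": 0.09, "y": 0.0, "z": 0.003, "yaw": 0.0, "gripper": -1}, {"x": 0.003, "y": 0.0, "z": 0.003, "yaw": 0.0, "gripper": -1}, {"x": 0.09, "y": 0.0, "z": 0.003, "yaw": 0.0, "gripper": -1}, {"x": 0.185, "y": 0.0, "z": 0.003, "yaw": 0.0, "gripper": -1}])

```text
t: 12.65
tcp_pos: [0.5408, -0.2266, 0.1435]
tool_rot: [0.001, 0.727, -0.687, 0.005]
contact_force: [-0.1, 5.5, -2.8]
grip_width: 0.0149
```

```bash
python3 look.py 6; python3 -c "
from h import *
c=cap('side')
im=cv2.cvtColor(c['frame'],cv2.COLOR_RGB2BGR)
cv2.imwrite('pics/s6z.png',cv2.resize(im[130:230,220:350],None,fx=5,fy=5,interpolation=cv2.INTER_CUBIC))
for cam in('top','side'):
  for r in spotter.boxes_of(cam,'nut_0'): print(cam,round(r['conf'],2),np.round(r['rect']))
"
```

```text
t 12.65 tcp [ 0.5408 -0.2266  0.1435] psi -86.74 tilt [ 0.0056 -0.0088] F [-0.11  5.47 -2.85] tq [1.59 0.08 0.09] w 0.0149
delta units [-0.1682 -0.0004  0.0036] yaw -0.0001 q [-0.5   0.27 -0.25  1.03 -0.    2.58]
```

View pics/t6z.png

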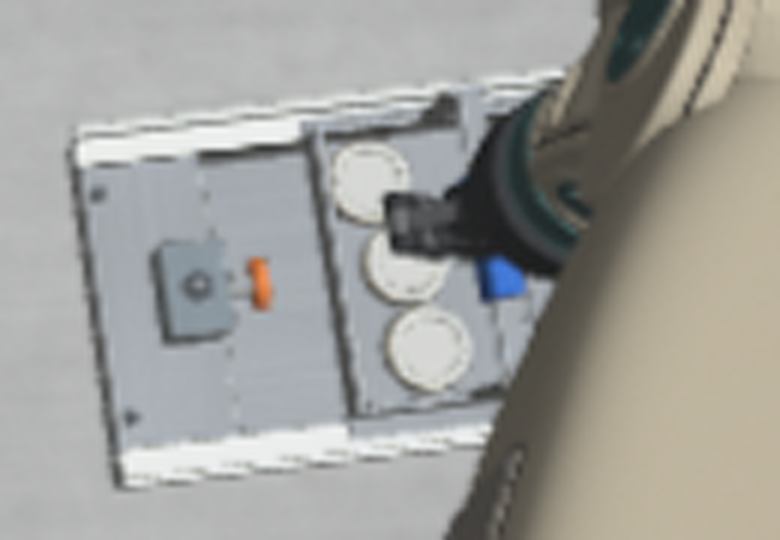

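View pics/s6z.png

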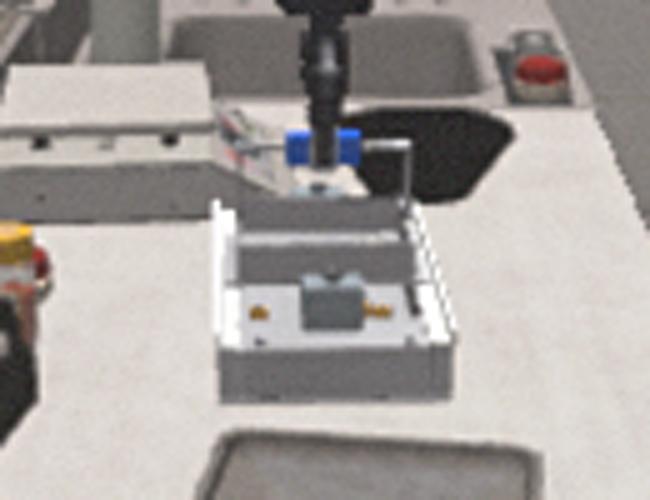

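The visible half is clear and some nuts show in the tray, but the arm hides the other half. There is time to check before lifting, so I'll centre the sieve, let go and back off for an unobstructed look.

Emit:
apply_moves(increments=[{"x": -0.04, "y": 0.0, "z": 0.004, "yaw": 0.0, "gripper": -1}, {"x": -0.08, "y": 0.0, "z": 0.004, "yaw": 0.0, "gripper": -1}, {"x": -0.08, "y": 0.0, "z": 0.004, "yaw": 0.0, "gripper": -1}, {"x": -0.08, "y": 0.0, "z": 0.004, "yaw": 0.0, "gripper": -0.4}, {"x": -0.08, "y": 0.0, "z": 0.004, "yaw": 0.0, "gripper": 0.2}, {"x": -0.08, "y": 0.0, "z": 0.004, "yaw": 0.0, "gripper": 0.2}, {"x": -0.08, "y": 0.0, "z": -0.15, "yaw": 0.0, "gripper": 0.2}, {"x": -0.08, "y": 0.0, "z": -0.35, "yaw": 0.0, "gripper": 0.2}, {"x": -0.28, "y": 0.0, "z": -0.45, "yaw": 0.0, "gripper": 0.2}, {"x": -0.5, "y": 0.0, "z": -0.45, "yaw": 0.0, "gripper": 0.2}])

```text
t: 13.85
tcp_pos: [0.5378, -0.1279, 0.2371]
tool_rot: [-0.001, 0.725, -0.689, 0.008]
contact_force: [1.7, 0.6, 0.0]
grip_width: 0.0512
```

Emit:
apply_moves(increments=[{"x": -0.24, "y": 0.0, "z": 0.0, "yaw": 0.0, "gripper": 0.2}, {"x": -0.48, "y": 0.0, "z": 0.0, "yaw": 0.0, "gripper": 0.2}, {"x": -0.7, "y": 0.0, "z": 0.0, "yaw": 0.0, "gripper": 0.2}, {"x": -0.7, "y": 0.0, "z": 0.0, "yaw": 0.0, "gripper": 0.2}])

```text
t: 14.25
tcp_pos: [0.5301, 0.0162, 0.2359]
tool_rot: [-0.002, 0.727, -0.687, 0.008]
contact_force: [0.1, -0.1, -0.2]
grip_width: 0.0514
```

```bash
python3 look.py 7
```

```text
t 14.25 tcp [0.5301 0.0162 0.2359] psi -86.77 tilt [ 0.0141 -0.0085] F [ 0.13 -0.13 -0.17] tq [-0.05  0.01  0.  ] w 0.0514
delta units [1.0423 0.0209 0.4762] yaw -0.0002 q [-0.09  0.11 -0.26  1.19 -0.01  3.  ]
```

View pics/t7z.png

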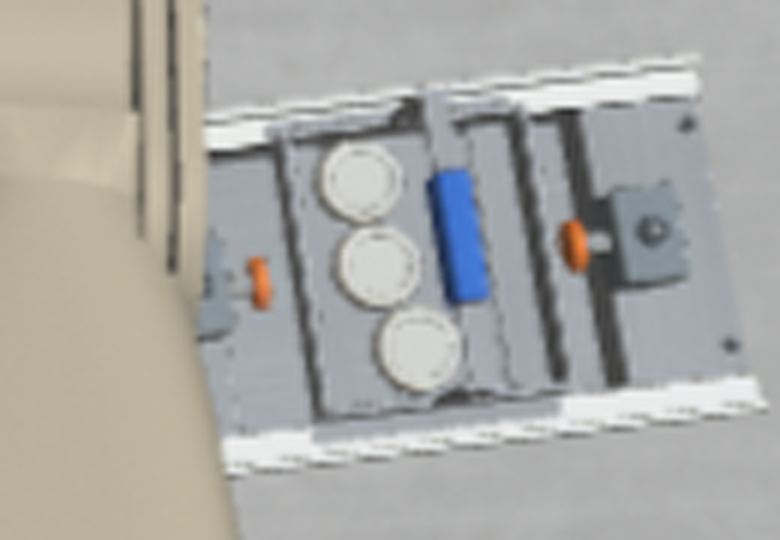

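No nuts remain visible in the sieve and all three caps are in it. The grip sits at zoomed (460,235). Next I'll measure the grip and regrasp.

```bash
python3 -c "
from h import *
c=cap('top');W=cloud(c);hsv=cv2.cvtColor(c['frame'],cv2.COLOR_RGB2HSV);x,y,z=[W[...,i] for i in range(3)]
b=(hsv[...,0]>95)&(hsv[...,0]<130)&(hsv[...,1]>120)&(z>.152)&(z<.17)&(abs(x-.53)<.1)&(abs(y+.2)<.06)
print(b.sum(),cv2.minAreaRect((W[b][:,:2]*1000).astype(np.float32)),np.nanmedian(W[b],0))
delta([.539,-.2106,.2],-86.5)
p=(z>.010)&(z<.03)&(y>.01)&(y<.42)&(abs(x-.52)<.14)
for r in spotter.boxes_of('top','nut_0'): print(round(r['conf'],2),np.round(r['rect']))
"
```

```text
120 ((539.431884765625, -208.88665771484375), (57.125396728515625, 15.422714233398438), 1.1379472017288208) [ 0.53849544 -0.20847071  0.15640803]
t 14.35 tcp [0.5309 0.0126 0.2358] psi -87.0 tilt [ 0.0145 -0.0107] F [ 0.13 -0.2   0.38] tq [ 0.01  0.02 -0.05] w 0.0514
delta units [1.1147 0.0207 0.1917] yaw -0.0014 q [-0.09  0.11 -0.26  1.19 -0.01  3.  ]
```

Emit:
apply_moves(increments=[{"x": 0.24, "y": 0.004, "z": 0.0, "yaw": -0.001, "gripper": 0.2}, {"x": 0.48, "y": 0.01, "z": 0.0, "yaw": -0.001, "gripper": 0.2}, {"x": 0.72, "y": 0.015, "z": 0.0, "yaw": -0.001, "gripper": 0.2}, {"x": 0.96, "y": 0.018, "z": 0.02, "yaw": -0.001, "gripper": 0.2}, {"x": 1.0, "y": 0.02, "z": 0.04, "yaw": -0.001, "gripper": 0.2}, {"x": 1.0, "y": 0.02, "z": 0.04, "yaw": -0.001, "gripper": 0.2}])

```text
t: 15.0
tcp_pos: [0.5365, -0.1913, 0.2292]
tool_rot: [-0.001, 0.725, -0.689, 0.008]
contact_force: [-0.3, -0.2, -0.1]
grip_width: 0.051
```

```bash
python3 -c "
from h import *
delta([.5395,-.2095,.1425],-86.5)
"
```

```text
t 15.0 tcp [ 0.5365 -0.1913  0.2292] psi -87.05 tilt [ 0.0132 -0.0104] F [-0.31 -0.22 -0.09] tq [0.02 0.07 0.05] w 0.051
delta units [ 0.0867 -0.0046  0.4345] yaw -0.0015 q [-0.45  0.18 -0.19  1.19 -0.    2.64]
```

Emit:
apply_moves(increments=[{"x": 0.09, "y": -0.004, "z": 0.1, "yaw": -0.001, "gripper": 0.2}, {"x": 0.087, "y": -0.004, "z": 0.25, "yaw": -0.001, "gripper": 0.2}, {"x": 0.087, "y": -0.004, "z": 0.43, "yaw": -0.001, "gripper": 0.2}, {"x": 0.087, "y": -0.004, "z": 0.43, "yaw": -0.001, "gripper": 0.2}, {"x": 0.087, "y": -0.004, "z": 0.43, "yaw": -0.001, "gripper": 0.2}])

```text
t: 15.5
tcp_pos: [0.5387, -0.2086, 0.1433]
tool_rot: [-0.001, 0.727, -0.686, 0.007]
contact_force: [1.1, 0.7, -0.6]
grip_width: 0.051
```

```bash
python3 -c "
from h import *
delta([.5395,-.2095,.1425],-86.5)
"
```

```text
t 15.5 tcp [ 0.5387 -0.2086  0.1433] psi -86.65 tilt [ 0.0113 -0.0092] F [ 1.1   0.71 -0.57] tq [-0.    0.   -0.02] w 0.051
delta units [ 0.0049 -0.0038  0.0039] yaw -0.0004 q [-0.48  0.26 -0.28  1.02 -0.    2.6 ]
```

Close, then lift straight up.

Emit:
apply_moves(increments=[{"x": 0.004, "y": 0.0, "z": 0.0, "yaw": 0.0, "gripper": -0.3}, {"x": 0.004, "y": 0.0, "z": 0.0, "yaw": 0.0, "gripper": -0.7}, {"x": 0.004, "y": 0.0, "z": 0.0, "yaw": 0.0, "gripper": -1}, {"x": 0.004, "y": 0.0, "z": 0.0, "yaw": 0.0, "gripper": -1}, {"x": 0.004, "y": 0.0, "z": 0.0, "yaw": 0.0, "gripper": -1}, {"x": 0.004, "y": 0.0, "z": 0.0, "yaw": 0.0, "gripper": -1}], grip_force=90)

```text
t: 16.1
tcp_pos: [0.5404, -0.21, 0.1458]
tool_rot: [-0.002, 0.728, -0.686, 0.009]
contact_force: [-0.3, -0.8, 6.2]
grip_width: 0.0145
```

Emit:
apply_moves(increments=[{"x": 0.0, "y": 0.0, "z": -0.02, "yaw": 0.0, "gripper": -1}, {"x": 0.0, "y": 0.0, "z": -0.06, "yaw": 0.0, "gripper": -1}, {"x": 0.0, "y": 0.0, "z": -0.12, "yaw": 0.0, "gripper": -1}, {"x": 0.0, "y": 0.0, "z": -0.2, "yaw": 0.0, "gripper": -1}, {"x": 0.0, "y": 0.0, "z": -0.3, "yaw": 0.0, "gripper": -1}, {"x": 0.0, "y": 0.0, "z": -0.38, "yaw": 0.0, "gripper": -1}, {"x": 0.0, "y": 0.0, "z": -0.4, "yaw": 0.0, "gripper": -1}])

```text
t: 16.8
tcp_pos: [0.5404, -0.2098, 0.2285]
tool_rot: [-0.002, 0.727, -0.686, 0.011]
contact_force: [0.1, -0.5, -3.7]
grip_width: 0.0145
```

```bash
python3 look.py 8; python3 -c "
from h import *
c=cap('side')
im=cv2.cvtColor(c['frame'],cv2.COLOR_RGB2BGR)
cv2.imwrite('pics/s8z.png',cv2.resize(im[90:230,210:350],None,fx=4,fy=4,interpolation=cv2.INTER_CUBIC))"
```

```text
t 16.8 tcp [ 0.5404 -0.2098  0.2285] psi -86.65 tilt [ 0.0193 -0.0125] F [ 0.14 -0.54 -3.68] tq [0.04 0.   0.07] w 0.0145
delta units [-0.09    0.0099  0.4289] yaw 0.0001 q [-0.48  0.19 -0.17  1.19 -0.    2.6 ]
```

View pics/s8z.png

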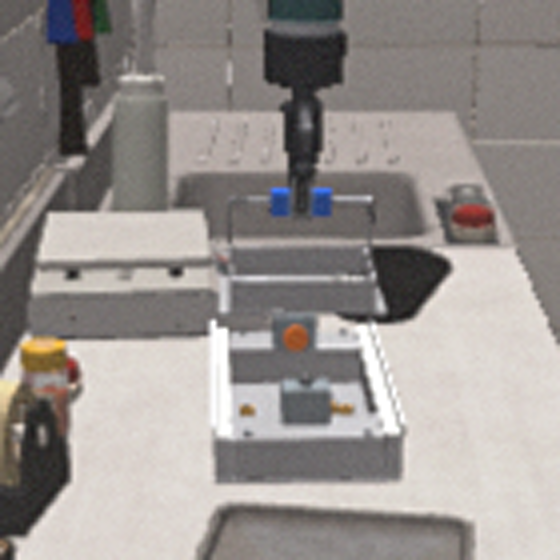

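View pics/t8z.png

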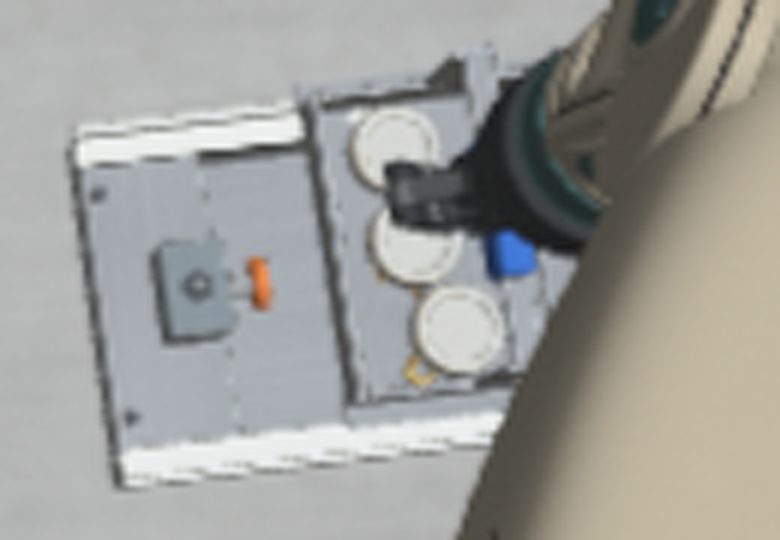

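The sieve is off level with the caps in it, and brass shows only through the slots, down in the tray. I'll carry it to the pan, turning it so its long side lies along the pan for more clearance.

Emit:
apply_moves(increments=[{"x": -0.04, "y": 0.0, "z": -0.02, "yaw": 0.0, "gripper": -1}, {"x": -0.12, "y": 0.0, "z": -0.03, "yaw": 0.0, "gripper": -1}, {"x": -0.24, "y": 0.0, "z": -0.03, "yaw": 0.0, "gripper": -1}, {"x": -0.38, "y": 0.0, "z": -0.03, "yaw": 0.0, "gripper": -1}, {"x": -0.52, "y": 0.0, "z": -0.03, "yaw": 0.0, "gripper": -1}, {"x": -0.66, "y": 0.0, "z": -0.03, "yaw": -0.005, "gripper": -1}, {"x": -0.8, "y": 0.0, "z": -0.03, "yaw": -0.015, "gripper": -1}, {"x": -0.9, "y": 0.0, "z": -0.03, "yaw": -0.03, "gripper": -1}, {"x": -0.97, "y": 0.0, "z": -0.03, "yaw": -0.045, "gripper": -1}, {"x": -1.0, "y": 0.0, "z": -0.03, "yaw": -0.06, "gripper": -1}])

```text
t: 17.9
tcp_pos: [0.5263, -0.0068, 0.2295]
tool_rot: [0.0, 0.845, -0.535, 0.009]
contact_force: [1.1, -0.4, -5.3]
grip_width: 0.0145
```

```bash
python3 -c "
from h import *
delta([.520,.215,.23],-6)
"
```

```text
t 17.9 tcp [ 0.5263 -0.0068  0.2295] psi -64.67 tilt [ 0.0151 -0.0098] F [ 1.06 -0.38 -5.27] tq [-0.05  0.02  0.  ] w 0.0145
delta units [-1.0157 -0.4462 -0.0139] yaw -0.163 q [-0.13  0.1  -0.27  1.18 -0.01  2.57]
```

Emit:
apply_moves(increments=[{"x": -0.06, "y": -0.026, "z": -0.01, "yaw": -0.015, "gripper": -1}, {"x": -0.16, "y": -0.07, "z": -0.01, "yaw": -0.03, "gripper": -1}, {"x": -0.28, "y": -0.12, "z": -0.01, "yaw": -0.05, "gripper": -1}, {"x": -0.41, "y": -0.18, "z": -0.01, "yaw": -0.07, "gripper": -1}, {"x": -0.54, "y": -0.24, "z": -0.01, "yaw": -0.09, "gripper": -1}, {"x": -0.67, "y": -0.3, "z": -0.01, "yaw": -0.11, "gripper": -1}, {"x": -0.8, "y": -0.355, "z": -0.01, "yaw": -0.13, "gripper": -1}, {"x": -0.91, "y": -0.4, "z": -0.01, "yaw": -0.147, "gripper": -1}, {"x": -0.98, "y": -0.43, "z": -0.01, "yaw": -0.16, "gripper": -1}, {"x": -1.0, "y": -0.445, "z": -0.01, "yaw": -0.163, "gripper": -1}])

```text
t: 18.9
tcp_pos: [0.5194, 0.2143, 0.2285]
tool_rot: [0.004, 0.999, -0.05, 0.007]
contact_force: [-0.2, 0.3, -3.8]
grip_width: 0.0144
```

```bash
python3 -c "
from h import *
delta([.520,.215,.12],-6)
c=cap('top')
im=cv2.cvtColor(c['frame'],cv2.COLOR_RGB2BGR)
cv2.imwrite('pics/t9.png',cv2.resize(im[130:330,120:420],None,fx=2.6,fy=2.6,interpolation=cv2.INTER_CUBIC))
cv2.imwrite('pics/t9b.png',cv2.resize(im[185:275,285:415],None,fx=6,fy=6,interpolation=cv2.INTER_CUBIC))
W=cloud(c);x,y,z=[W[...,i] for i in range(3)]
p=(z>.010)&(z<.025)&(y>.0)&(y<.42)&(abs(x-.52)<.125)
print(cv2.minAreaRect((W[p][:,:2]*1000).astype(np.float32)))
for r in spotter.boxes_of('top','nut_0'): print(round(r['conf'],2),np.round(r['rect']))
"
```

```text
t 18.9 tcp [0.5194 0.2143 0.2285] psi -5.75 tilt [ 0.013  -0.0094] F [-0.17  0.27 -3.75] tq [-0.06 -0.03 -0.  ] w 0.0144
delta units [-0.0048 -0.0081  0.5424] yaw 0.0007 q [ 0.28  0.17 -0.2   1.19 -0.01  1.95]
((521.5546875, 213.27366638183594), (371.821044921875, 228.2917022705078), 83.09819793701172)
```

View pics/t9.png

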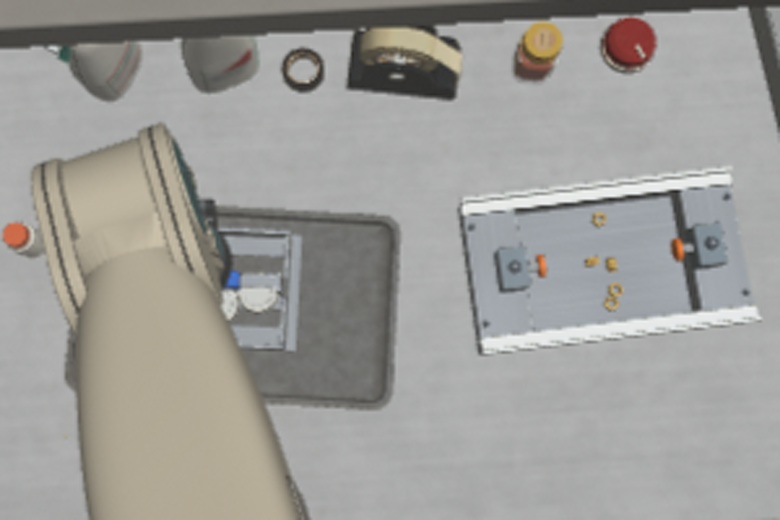

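View pics/t9b.png

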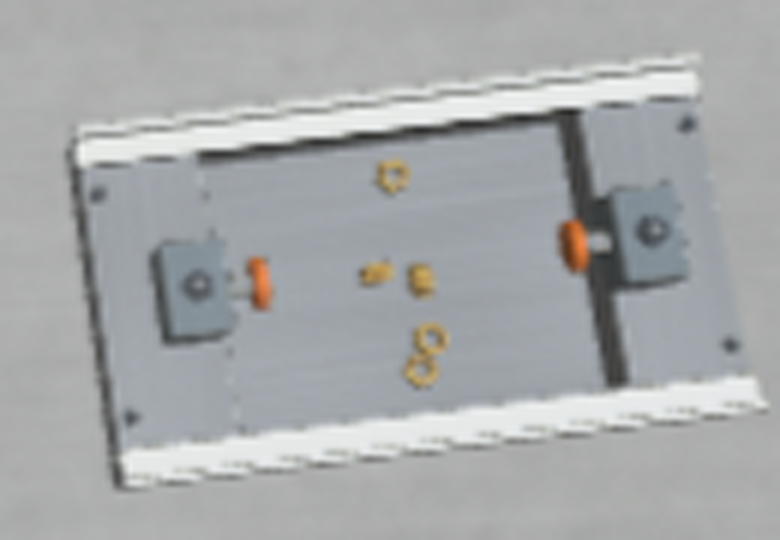

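All five nuts are in the catch tray (zoomed (393,175), (377,272), (422,280), (430,338), (421,370)). The sieve is centred over the pan, so I'll lower it.

Emit:
apply_moves(increments=[{"x": 0.0, "y": 0.0, "z": 0.05, "yaw": 0.0, "gripper": -1}, {"x": 0.0, "y": 0.0, "z": 0.15, "yaw": 0.0, "gripper": -1}, {"x": 0.0, "y": 0.0, "z": 0.28, "yaw": 0.0, "gripper": -1}, {"x": 0.0, "y": 0.0, "z": 0.4, "yaw": 0.0, "gripper": -1}, {"x": 0.0, "y": 0.0, "z": 0.5, "yaw": 0.0, "gripper": -1}, {"x": 0.0, "y": 0.0, "z": 0.58, "yaw": 0.0, "gripper": -1}, {"x": 0.0, "y": 0.0, "z": 0.61, "yaw": 0.0, "gripper": -1}, {"x": 0.0, "y": 0.0, "z": 0.61, "yaw": 0.0, "gripper": -1}])

```text
t: 19.8
tcp_pos: [0.5208, 0.2106, 0.1053]
tool_rot: [0.005, 0.999, -0.053, 0.006]
contact_force: [0.4, -0.1, -3.0]
grip_width: 0.0141
```

```bash
python3 -c "
from h import *
delta([.520,.215,.1],-6)
c=cap('side')
im=cv2.cvtColor(c['frame'],cv2.COLOR_RGB2BGR)
cv2.imwrite('pics/s10.png',cv2.resize(im[150:310,200:360],None,fx=3.6,fy=3.6,interpolation=cv2.INTER_CUBIC))"
```

```text
t 19.8 tcp [0.5208 0.2106 0.1053] psi -6.03 tilt [ 0.0109 -0.0112] F [ 0.43 -0.07 -2.96] tq [ 0.01  0.08 -0.03] w 0.0141
delta units [-0.0064 -0.0216  0.0261] yaw -0.0001 q [ 0.28  0.27 -0.35  0.94 -0.01  1.95]
```

View pics/s10.png

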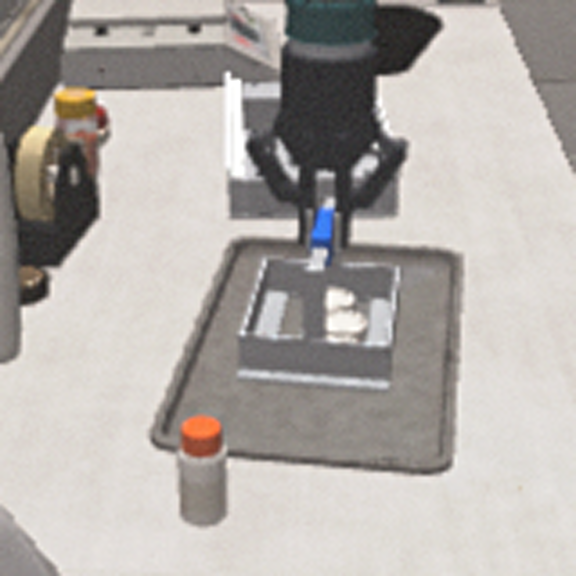

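The sieve is just above the pan floor, well inside the rim, with caps visible in it. I'll lower by small steps.

Emit:
apply_moves(increments=[{"x": 0.0, "y": 0.0, "z": 0.008, "yaw": 0.0, "gripper": -1}, {"x": 0.0, "y": 0.0, "z": 0.016, "yaw": 0.0, "gripper": -1}, {"x": 0.0, "y": 0.0, "z": 0.02, "yaw": 0.0, "gripper": -1}, {"x": 0.0, "y": 0.0, "z": 0.02, "yaw": 0.0, "gripper": -1}])

```text
t: 20.25
tcp_pos: [0.5219, 0.2111, 0.1027]
tool_rot: [0.005, 0.999, -0.052, 0.007]
contact_force: [0.2, -0.0, -3.0]
grip_width: 0.015
```

Emit:
apply_moves(increments=[{"x": 0.0, "y": 0.0, "z": 0.005, "yaw": 0.0, "gripper": -1}, {"x": 0.0, "y": 0.0, "z": 0.008, "yaw": 0.0, "gripper": -1}, {"x": 0.0, "y": 0.0, "z": 0.008, "yaw": 0.0, "gripper": -1}])

```text
t: 20.55
tcp_pos: [0.5218, 0.2111, 0.1011]
tool_rot: [0.005, 0.999, -0.052, 0.007]
contact_force: [0.7, -0.3, -4.6]
grip_width: 0.0141
```

Emit:
apply_moves(increments=[{"x": 0.0, "y": 0.0, "z": 0.005, "yaw": 0.0, "gripper": -1}, {"x": 0.0, "y": 0.0, "z": 0.008, "yaw": 0.0, "gripper": -1}, {"x": 0.0, "y": 0.0, "z": 0.008, "yaw": 0.0, "gripper": -1}])

```text
t: 20.85
tcp_pos: [0.5223, 0.2113, 0.1]
tool_rot: [0.005, 0.999, -0.052, 0.007]
contact_force: [-0.1, -1.1, -0.7]
grip_width: 0.014
```

Emit:
apply_moves(increments=[{"x": 0.0, "y": 0.0, "z": 0.005, "yaw": 0.0, "gripper": -1}, {"x": 0.0, "y": 0.0, "z": 0.005, "yaw": 0.0, "gripper": -1}, {"x": 0.0, "y": 0.0, "z": 0.005, "yaw": 0.0, "gripper": -1}])

```text
t: 21.15
tcp_pos: [0.5227, 0.2114, 0.0996]
tool_rot: [0.004, 0.999, -0.052, 0.008]
contact_force: [-0.0, -0.8, 4.1]
grip_width: 0.0144
```

It's seated: the force changed sign at TCP z about 0.100, as expected. Release and go up.

Emit:
apply_moves(increments=[{"x": 0.0, "y": 0.0, "z": 0.0, "yaw": 0.0, "gripper": -0.4}, {"x": 0.0, "y": 0.0, "z": 0.0, "yaw": 0.0, "gripper": 0.0}, {"x": 0.0, "y": 0.0, "z": 0.0, "yaw": 0.0, "gripper": 0.2}, {"x": 0.0, "y": 0.0, "z": 0.0, "yaw": 0.0, "gripper": 0.2}, {"x": 0.0, "y": 0.0, "z": -0.1, "yaw": 0.0, "gripper": 0.2}, {"x": 0.0, "y": 0.0, "z": -0.3, "yaw": 0.0, "gripper": 0.2}, {"x": 0.0, "y": 0.0, "z": -0.5, "yaw": 0.0, "gripper": 0.2}, {"x": 0.0, "y": 0.0, "z": -0.7, "yaw": 0.0, "gripper": 0.2}, {"x": 0.0, "y": 0.0, "z": -0.7, "yaw": 0.0, "gripper": 0.2}])

```text
t: 22.05
tcp_pos: [0.5247, 0.214, 0.2465]
tool_rot: [0.002, 0.999, -0.052, 0.014]
contact_force: [0.9, 0.6, 0.9]
grip_width: 0.0512
```

Emit:
apply_moves(increments=[{"x": 0.0, "y": 0.25, "z": 0.0, "yaw": 0.0, "gripper": 0.2}, {"x": 0.0, "y": 0.5, "z": 0.0, "yaw": 0.0, "gripper": 0.2}, {"x": 0.0, "y": 0.75, "z": 0.0, "yaw": 0.0, "gripper": 0.2}, {"x": 0.0, "y": 1.0, "z": 0.0, "yaw": 0.0, "gripper": 0.2}, {"x": 0.0, "y": 1.0, "z": 0.0, "yaw": 0.0, "gripper": 0.2}, {"x": 0.0, "y": 1.0, "z": 0.0, "yaw": 0.0, "gripper": 0.2}])

```text
t: 22.65
tcp_pos: [0.5034, 0.0139, 0.2466]
tool_rot: [0.002, 0.998, -0.054, 0.013]
contact_force: [0.0, 0.1, -0.4]
grip_width: 0.0513
```

```bash
python3 -c "
from h import *
delta([.520,.215,.1],-6)
c=cap('top')
im=cv2.cvtColor(c['frame'],cv2.COLOR_RGB2BGR)
cv2.imwrite('pics/t11.png',cv2.resize(im[130:330,110:420],None,fx=2.5,fy=2.5,interpolation=cv2.INTER_CUBIC))
c=cap('side')
im=cv2.cvtColor(c['frame'],cv2.COLOR_RGB2BGR)
cv2.imwrite('pics/s11.png',cv2.resize(im[150:310,200:360],None,fx=3.6,fy=3.6,interpolation=cv2.INTER_CUBIC))"
```

```text
t 22.65 tcp [0.5034 0.0139 0.2466] psi -6.18 tilt [ 0.0266 -0.0057] F [ 0.02  0.07 -0.41] tq [0.03 0.02 0.  ] w 0.0513
delta units [-0.0453 -1.0105  0.7294] yaw -0.0005 q [-0.1   0.04 -0.3   1.2  -0.    1.58]
```

View pics/t11.png

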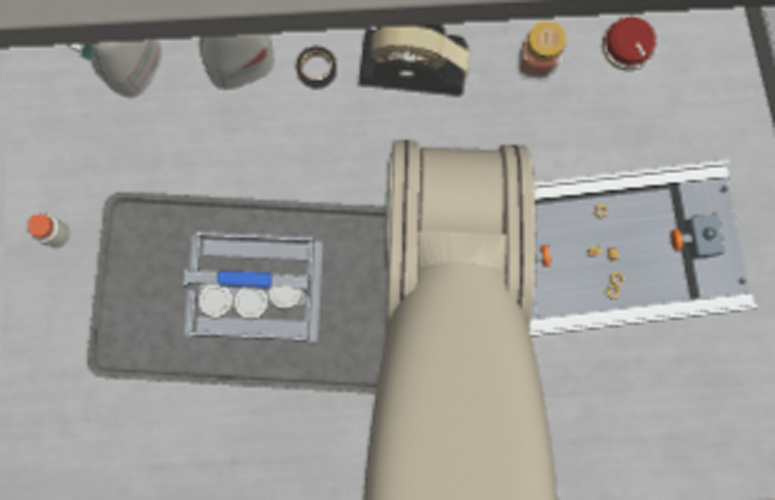

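View pics/s11.png

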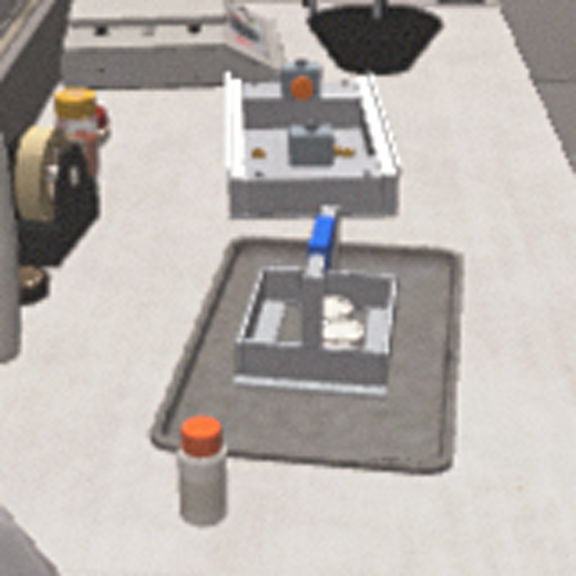

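The sieve stands flat in the pan with all three caps ((215,300), (250,303), (288,293)), the five nuts are in the catch tray, and the jar and glue look undisturbed. Handing in.

```bash
python3 -c "
from plant import bot
print(bot.close_job())"
```

```text
the job is handed in; nothing more can be done
None
```

I shook all five nuts into the catch tray, then stood the sieve in the oven tray with its three caps still in it, let go, and handed the job in at about 23 s.

**Last checks**
- **Nuts:** the top picture shows all five on the catch tray floor. The trained network did not report any nuts, so this count is by eye.
- **Sieve:** it stands level, well inside the pan, with three caps in it. The gripper is clear and reads about zero force. The jar and glue show no sign of having moved.
- **Buffers:** I found both contacts by feel and knocked each pad several times. At the ends I could read, pads were pressed about 6 mm, with at most 5.5 N, against a 12 mm stop. I only had readings at the end of each move, so the peaks in between were not measured.

**Not ideal**
- **Light contact:** in two of the shaking rounds the vertical force drifted from the intended −3 N to about +3 N. That means roughly 8 N on the rails for a short time. One of those rounds barely touched the left pad. I corrected both in the rounds that followed.
- **Level:** the tool's tilt crept up slowly, to about 0.6° during shaking and 1.3° in the lift. The sieve still looked level.
- **Extra step:** before lifting, I put the sieve down on its rails and backed off for a clear look inside, then regrasped it. No nuts were visible in it.

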